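# Let the walnuts out of the nut dispenser

## Task

On the board over the hob stand two wooden nut dispensers, one holding walnuts and the other the smaller hazelnuts. With the fingertips, press down the near pad of the walnut dispenser's lever so that its gate lifts, keep it down until all three walnuts have rolled into the tray, then let go so that the gate shuts again. Do not touch the nuts, do not work the hazelnut lever, and leave everything else standing where it is.

Things in the scene. Friction and masses are not known exactly. Their poses are not given: they have to be found in the camera images.
- walnut_rack: Pale wooden nut dispenser holding the three walnuts, 275 x 125 mm, fixed on a 12 mm board. The two are alike, swap places, and differ only in their nuts. Origin on its underside, 115 mm from the tray's far end; x points towards the robot (within 0.35 rad), y to the robot's right, z up. Lever beside the chute, on its right: pivot along y at x 50, z 75 mm between two cheeks, tops z 86 mm; gate at the far end, press pad near the robot.
- walnut_pad (a point): Centre of the top of the press pad of the dispenser holding the three walnuts: wood, 34 x 34 x 10 mm. At rest about 104 mm above the board (116 mm above the worktop), sloping up towards the robot by 0.25 rad; pressed to the stop it is 42 mm lower, sloping the other way, 4 mm nearer the robot. Nothing under it; the nearest chute wall is 40 mm to the left (-y) of this point.
- walnut_lever (a joint): Angle of that lever, rad: 0 at rest (pad up, gate shut), 0.5 at the stop (pad down, gate up, its edge about 45 mm above the chute floor). A spring returns it to 0; pressing takes about 3 N at first, 6 to 7 N at the stop. Walnuts pass under the gate from about 0.4.
- walnut_tray (a point): Centre of the floor of the open catch tray at the far end of the dispenser holding the three walnuts: dispenser x -115 to -25 mm, y -50 to +75 mm, rim z 33 mm, walls 5 mm. Its floor slopes 4 degrees down to +y (z 13 to 5 mm), so nuts roll aside.
- walnut_gate (a point): Middle of the lower edge of the gate plate (36 mm wide) of the dispenser holding the three walnuts. It shuts the chute's low end at dispenser x -25 mm, y -20 mm. Chute: open on top, inside 40 mm wide, x -30 to +120 mm, floor falling 10 degrees to the tray (z 42 to 16 mm), walls 16 mm high.
- hazelnut_rack: Pale wooden nut dispenser holding the three hazelnuts, 275 x 125 mm, fixed on a 12 mm board. The two are alike, swap places, and differ only in their nuts. Origin on its underside, 115 mm from the tray's far end; x points towards the robot (within 0.35 rad), y to the robot's right, z up. Lever beside the chute, on its right: pivot along y at x 50, z 75 mm between two cheeks, tops z 86 mm; gate at the far end, press pad near the robot.
- hazelnut_pad (a point): Centre of the top of the press pad of the dispenser holding the three hazelnuts: wood, 34 x 34 x 10 mm. At rest about 104 mm above the board (116 mm above the worktop), sloping up towards the robot by 0.25 rad; pressed to the stop it is 42 mm lower, sloping the other way, 4 mm nearer the robot. Nothing under it; the nearest chute wall is 40 mm to the left (-y) of this point.
- hazelnut_lever (a joint): Angle of that lever, rad: 0 at rest (pad up, gate shut), 0.5 at the stop (pad down, gate up, its edge about 45 mm above the chute floor). A spring returns it to 0; pressing takes about 3 N at first, 6 to 7 N at the stop. Hazelnuts pass from about 0.2.
- hazelnut_tray (a point): Centre of the floor of the open catch tray at the far end of the dispenser holding the three hazelnuts: dispenser x -115 to -25 mm, y -50 to +75 mm, rim z 33 mm, walls 5 mm. Its floor slopes 4 degrees down to +y (z 13 to 5 mm), so nuts roll aside.
- hazelnut_gate (a point): Middle of the lower edge of the gate plate (36 mm wide) of the dispenser holding the three hazelnuts. It shuts the chute's low end at dispenser x -25 mm, y -20 mm. Chute: open on top, inside 40 mm wide, x -30 to +120 mm, floor falling 10 degrees to the tray (z 42 to 16 mm), walls 16 mm high.
- walnut0: A walnut: loose brown ball, 34 mm across, 13 to 25 g, with a raised seam. Origin at its centre. Starts in the chute behind the gate; number 0 is next to the gate. Once the gate is up all three roll out within about 1.5 s.
- walnut1: A walnut: loose brown ball, 34 mm across, 13 to 25 g, with a raised seam. Origin at its centre. Starts in the chute behind the gate; number 0 is next to the gate. Once the gate is up all three roll out within about 1.5 s.
- walnut2: A walnut: loose brown ball, 34 mm across, 13 to 25 g, with a raised seam. Origin at its centre. Starts in the chute behind the gate; number 0 is next to the gate. Once the gate is up all three roll out within about 1.5 s.
- hazelnut0: A hazelnut: loose brown ball, 20 mm across, 10 g. Origin at its centre. Must stay in its chute.
- hazelnut1: A hazelnut: loose brown ball, 20 mm across, 10 g. Origin at its centre. Must stay in its chute.
- hazelnut2: A hazelnut: loose brown ball, 20 mm across, 10 g. Origin at its centre. Must stay in its chute.
- tin: Bystander, loose: small square tin, 31 x 31 x 88 mm, standing on the board between the dispensers. Origin: centre of its underside.
- jar_small: Bystander, loose: small glass spice jar, 39 mm wide, 86 mm tall, standing on the board between the two trays. Origin: centre of its underside.
- jar_big: Bystander, loose: large glass jar with a screw lid, 72 mm wide, 142 mm tall, left of the board. Origin: centre of its underside.
- vinegar: Bystander, loose: bottle, 55 mm wide, 200 mm tall, at the far left. Origin: centre of its underside.
- jar_dark: Bystander, loose: glass spice jar with a dark lid, 53 mm wide, 118 mm tall, right of the board. Origin: centre of its underside.
- jar_pale: Bystander, loose: glass jar with a pale grey lid, 61 mm wide, 102 mm tall, at the far right. Origin: centre of its underside.

How it is judged:
By the outcome, as a careful person would: the job done as asked, in the order asked, and still so for the second after the job is handed in, with the robot touching nothing.
It also fails if it takes over 32 s, if anything falls off the work surface, if the arm or the gripper's body presses on something with over 40 N, if the wrist force passes 120 N, or if a joint passes its speed limit or range.

## Robot

A 6-joint arm with a two-finger parallel gripper is mounted at the origin on a cart in front of the work surface, level with it; the furniture and walls round the work are solid. World frame = base frame: x ahead of the robot, y to its left, z up, the work surface at z = 0. Lengths are in m, angles in degrees, forces in N, time in s.
With the tool pointing down it reaches from about 0.3 to 0.75 m from the base axis. Payload 8.5 kg.
Tool frame: the origin (TCP) lies between the finger pads; the fingertips stand env.finger_overhang ahead of it and the grasp point (between the pads) lies 2 mm behind it (env.finger_overhang is the distance from the TCP to the fingertips, in m); z points along the fingers, y is the line along which they close (so a half turn about z gives the same grasp; the last joint's range is limited). The gripper opens to 85 mm and grips with 20 to 120 N. Pads are 22 mm wide; open, the fingers measure 114 mm over their backs; the gripper's body (76 mm by 85 mm) begins 54 mm behind the grasp point. The pads swing forward as they close: fully open they stand 13 mm farther back than shut.
Start: joints at [-77.366, 21.807, 74.336, -0, 83.858, -12.336], TCP at [0.232, -0.499, 0.248] pointing down, gripper open.
Joint ranges: [-178.18, 178.18], [-50.72, 133.34], [12.68, 142.11], [-81.47, 261.47], [9.98, 163.14], [-165.26, 165.26]. Speed limits (degrees/s): [136.94, 136.94, 180, 180, 180, 180].

## Interface

Orientations are given as a 3x3 rotation matrix whose columns are the frame's x, y, z axes.
In Python, from rig import env gives the robot as it stands. The module is installed in compiled form; this text tells all that it offers.
- The arm moves only by the tool jog_arm, never from a script. Its arguments are lists of equal length, an entry for each row: "hand": the finger opening in m, from 0 to 0.0854; "travel": the shift along the world's x, y, z in m, a list of three; "yaw": the turn about the world's z in rad. A call has exactly 5 rows; each row shifts and turns the commanded pose from where the row before left it; what a row does not reach is not made up. A row lasts 1/8 s, in which the tool goes at most 62.5 mm and 10.7 degrees, less where a joint would pass 70% of its speed; a pose out of reach is approached as far as the arm can. A call is refused whole if a number of a shift passes 0.0625 or a number of a turn 0.188, either way. A call with a gripper value outside its range is refused whole. The fingers move at their own pace and stop on an object; "grip_force" is the grip in N (left out, the last holds). Time passes only in rows, so rows that do not move let the fingers close, or fill a call up. It gives the time, the measured TCP pose, the force, the opening and the grip force at its end, in the units of the state.
- env.observe(): the state, without advancing time (a new reading comes with each control period).
- env.get_image(name): name is "side" or "top" or "wrist"; returns the picture (480x640x3 uint8, red, green, blue); there is no depth.
- env.calibration(name): a dict with "fx", "fy", "cx", "cy" (pixels), "position" and "rotation" of the camera in the world; the wrist camera has in their place "hand_eye" (4x4, takes a point from camera to tool coordinates, whose origin is the TCP and whose axes are the flange's). Camera axes: x right, y down, z forward; pixel columns grow to the right and rows downward; lengths in m; the calibration is good to about 2 mm. The wrist camera is an equidistant fisheye: a pixel r from the principal point sees the ray r / f radians off the axis. A picture is of the moment at which its call begins: read the wrist's pose just before it. calibration takes no time and is no camera call.
- env.close_job(): hands the job in; it is judged then, once.
The state is a dict: "time_s": time; "q": joint angles; "qvel": joint speeds; "joint_efforts": joint torques, N m; "position": TCP position; "tool_rot": TCP orientation; "ft_force": force on the tool from outside, world axes, zero at the start; "wrist_torque": the same for the moment, N m; "grip_width": finger opening in m; "gripper_force": force on a finger pad.
Only numpy, scipy, OpenCV 4.12 (cv2) and the standard library are available. Lean on these libraries where they do the work, as an engineer would, in place of code of your own. Each camera call takes 0.05 s, during which the arm holds its last target. There are 200 camera calls.

## Working session

There is one attempt and no reset: what is moved stays moved. The work goes in short steps, Python scripts to look and compute and a tool call to move; the robot and the scene stay as the last step left them, time stands still between calls to the robot, and variables do not carry over. Pictures are saved under pics/ and viewed, at most 10 in all, crops included, and the job is handed in when it is done.

Besides the shell and the picture viewer there is one more tool, called after "Emit:" as name(argument=value, ...), one argument or row to a line, values as JSON. jog_arm: Moves the arm, as the interface text tells. Its arguments: {"type":"object","properties":{"hand":{"type":"array"},"travel":{"type":"array"},"yaw":{"type":"array"},"grip_force":{"type":"number"}},"required":["hand","travel","yaw"]}

```bash
mkdir -p pics; python3 - <<'E'
from rig import env
import cv2
for n in("top","side"):
    cv2.imwrite(f"pics/{n}0.png",env.get_image(n)[...,::-1]); print(n,env.calibration(n))
s=env.observe();print(s["time_s"],s["position"],s["tool_rot"],s["grip_width"],env.finger_overhang)
E
```

```text
top {'fx': 448.99857955111935, 'fy': 448.99857955111935, 'cx': 324.4273526920801, 'cy': 240.59064001166942, 'position': array([ 0.28434239, -0.03978925,  1.52584922]), 'rotation': array([[-0.02450679, -0.98358698,  0.17876263],
       [-0.99843232,  0.03308235,  0.04514921],
       [-0.05032207, -0.17737592, -0.98285577]])}
side {'fx': 444.2189782735768, 'fy': 444.2189782735768, 'cx': 321.15739916345734, 'cy': 243.36692114542615, 'position': array([0.35988669, 0.95515658, 0.97133293]), 'rotation': array([[-0.9842453 , -0.11505081,  0.13425537],
       [-0.17678127,  0.65364823, -0.73586165],
       [-0.00309431, -0.7480022 , -0.66368903]])}
0.1 [ 0.23210321 -0.49835396  0.24778087] [[ 9.06549770e-01  4.22098834e-01 -2.97333530e-04]
 [ 4.22098849e-01 -9.06548893e-01  1.29072420e-03]
 [ 2.75265798e-04 -1.29560987e-03 -9.99999123e-01]] 0.0852279874112685 0.017
```

View pics/top0.png

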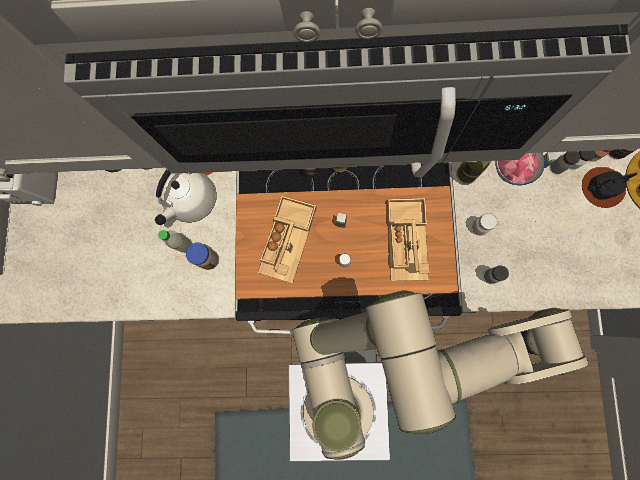

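View pics/side0.png

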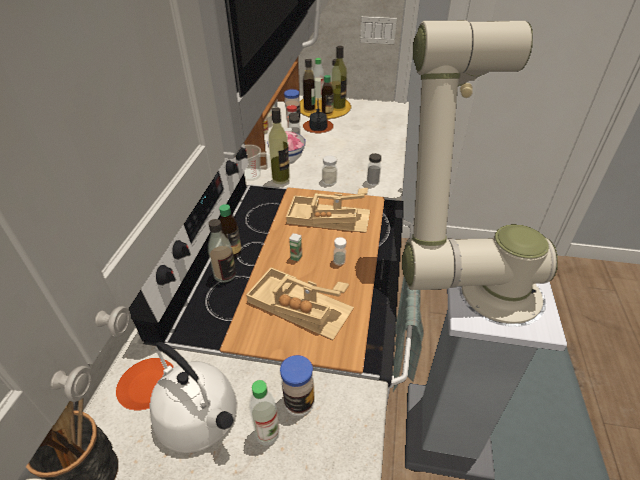

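The walnuts (larger balls) are in the left dispenser, around top pixel (285,237); the hazelnuts are at about (400,238). I'll zoom in on the left one in both views.

```bash
python3 - <<'E'
import cv2,numpy as np
a=cv2.imread("pics/top0.png")[185:290,250:330]; b=cv2.imread("pics/side0.png")[262:342,240:360]
a=cv2.resize(a,None,fx=5,fy=5,interpolation=2); b=cv2.resize(b,None,fx=3.3,fy=3.3,interpolation=2)
c=np.zeros((525,800,3),np.uint8); c[:,:400]=a; c[:b.shape[0],402:402+b.shape[1]]=b[:, :398]
cv2.imwrite("pics/z.png",c)
E
```

```text
(no output)
```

View pics/z.png

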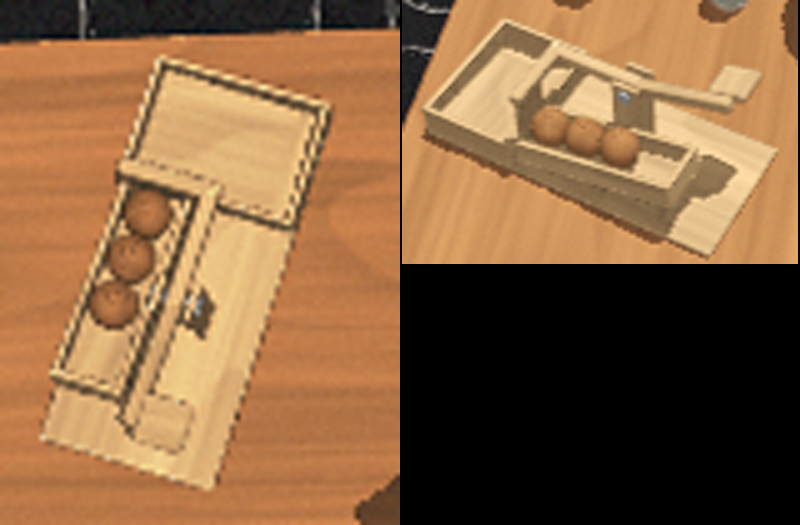

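In the zoom, the pad centre is at top pixel (283,269.8) and side pixel (341.2,287.2). The base's near corners are at top (258.4,272.4) and (292.6,282.4), and the tray's far corners at (282.6,197) and (316,205.6).

```bash
cat > h.py <<'E'
from rig import env
import numpy as np
def ray(n,u,v):
    c=env.calibration(n); d=np.array([(u-c["cx"])/c["fx"],(v-c["cy"])/c["fy"],1])
    return c["position"],c["rotation"]@d
def plane(n,u,v,z):
    p,d=ray(n,u,v); return p+d*(z-p[2])/d[2]
E
python3 - <<'E'
from h import *
print("pad top",plane("top",283,269.8,.116),"side",plane("side",341.2,287.2,.116))
p,d=ray("top",283,269.8);q,e=ray("side",341.2,287.2)
t=np.linalg.lstsq(np.c_[d,-e],q-p,rcond=None)[0];print(p+d*t[0],q+e*t[1])
for u,v,z in((258.4,272.4,.016),(292.6,282.4,.016),(282.6,197,.045),(316,205.6,.045)):print(plane("top",u,v,z))
E
```

```text
pad top [0.45105549 0.15881122 0.116     ] side [0.45090601 0.1674235  0.116     ]
[0.45201138 0.15994994 0.10791628] [0.45176924 0.15995264 0.10788802]
[0.45654104 0.25715714 0.016     ]
[0.41915039 0.14064542 0.016     ]
[0.71049319 0.1681703  0.045     ]
[0.67574337 0.05399577 0.045     ]
```

Emit:
jog_arm(
  hand=[0,0,0,0,0],
  travel=[
    [0.015,0.044,0],
    [0.015,0.044,0],
    [0.015,0.044,0],
    [0.015,0.044,0],
    [0.015,0.044,0],
  ],
  yaw=[0.053,0.053,0.053,0.053,0.053],
  grip_force=40,
)

```text
time_s: 0.72
position: [0.3073, -0.277, 0.2481]
tool_rot: [[0.763, 0.646, -0.0], [0.646, -0.763, 0.0], [0.0, -0.0, -1.0]]
ft_force: [0.7, -0.9, 0.9]
grip_width: 0.0002
gripper_force: 0.0
```

Emit:
jog_arm(
  hand=[0,0,0,0,0],
  travel=[
    [0.015,0.044,0],
    [0.015,0.044,0],
    [0.015,0.044,0],
    [0.015,0.044,0],
    [0.015,0.044,0],
  ],
  yaw=[0.053,0.053,0.053,0.053,0.053],
)

```text
time_s: 1.35
position: [0.3823, -0.0571, 0.2483]
tool_rot: [[0.567, 0.823, -0.0], [0.823, -0.567, 0.0], [-0.0, -0.0, -1.0]]
ft_force: [0.6, -0.9, -0.0]
grip_width: -0.0001
gripper_force: 0.0
```

Emit:
jog_arm(
  hand=[0,0,0,0,0],
  travel=[
    [0.015,0.044,0],
    [0.015,0.044,0],
    [0.015,0.044,0],
    [0.015,0.044,0],
    [0.01,0.04,0],
  ],
  yaw=[0.053,0.053,0.053,0.053,0.053],
)

```text
time_s: 1.98
position: [0.4524, 0.1591, 0.248]
tool_rot: [[0.331, 0.943, -0.001], [0.943, -0.331, -0.0], [-0.0, -0.0, -1.0]]
ft_force: [0.5, -0.7, 0.4]
grip_width: 0.0002
gripper_force: 0.0
```

```bash
python3 - <<'E'
from h import *
import cv2
s=env.observe();w=env.get_image("wrist");c=env.calibration("wrist")
print({k:np.round(v,4) if k!="hand_eye" else np.round(v,4).tolist() for k,v in c.items()},s["position"])
cv2.imwrite("pics/w1.png",w[...,::-1])
E
```

```text
{'fx': np.float64(371.6483), 'fy': np.float64(371.6483), 'cx': np.float64(315.9492), 'cy': np.float64(241.698), 'hand_eye': [[0.0005, -0.9543, -0.2987, 0.0758], [1.0, 0.0005, 0.0001, -0.0007], [0.0, -0.2987, 0.9543, -0.1248], [0.0, 0.0, 0.0, 1.0]]} [0.45236741 0.15907295 0.24801661]
```

View pics/w1.png

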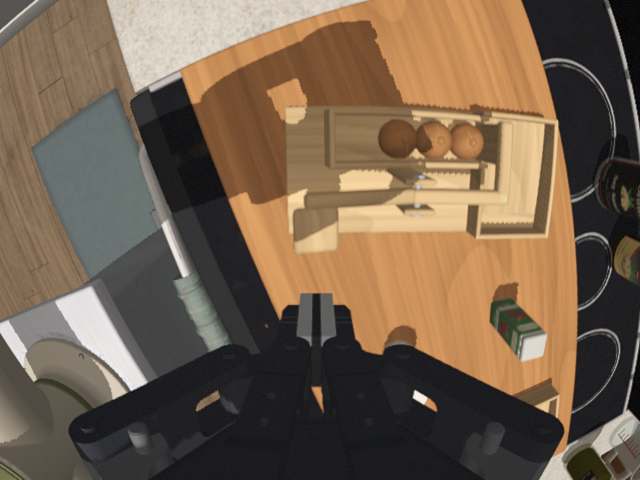

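The pad is at wrist pixel about (317,229), spanning 295–338 by 208–250. The tips are at (316,295).

```bash
python3 - <<'E'
from h import *
s=env.observe();c=env.calibration("wrist");H=c["hand_eye"]
def wr(u,v,z):
    m=np.array([u-c["cx"],v-c["cy"]]);r=np.hypot(*m);th=r/c["fx"]
    d=np.r_[m/r*np.sin(th),np.cos(th)]
    R=s["tool_rot"];p=R@H[:3,3]+s["position"];d=R@H[:3,:3]@d
    return p+d*(z-p[2])/d[2]
for p in((317,229,.116),(305,208,.116),(287,108,.016),(556,120,.045),(548,238,.045)):print(p,wr(*p))
E
```

```text
(317, 229, 0.116) [0.45448701 0.16722714 0.116     ]
(305, 208, 0.116) [0.45150233 0.18454256 0.116     ]
(287, 108, 0.016) [0.4577906  0.26280842 0.016     ]
(556, 120, 0.045) [0.71271557 0.17973087 0.045     ]
(548, 238, 0.045) [0.67757661 0.06098369 0.045     ]
```

Emit:
jog_arm(
  hand=[0,0,0,0,0],
  travel=[
    [-0.002,0.006,-0.03],
    [0,0,-0.03],
    [0,0,-0.025],
    [0,0,-0.015],
    [0,0,-0.004],
  ],
  yaw=[0,0,0,0,0],
)

```text
time_s: 2.65
position: [0.4497, 0.1633, 0.1435]
tool_rot: [[0.334, 0.943, -0.002], [0.943, -0.334, -0.0], [-0.001, -0.002, -1.0]]
ft_force: [-0.2, -0.0, 0.7]
grip_width: -0.0
gripper_force: 0.0
```

Emit:
jog_arm(
  hand=[0,0,0,0,0],
  travel=[
    [0,0,-0.005],
    [0,0,-0.005],
    [0,0,-0.005],
    [0,0,-0.004],
    [0,0,0],
  ],
  yaw=[0,0,0,0,0],
)

```text
time_s: 3.28
position: [0.4501, 0.1635, 0.1252]
tool_rot: [[0.333, 0.943, -0.0], [0.943, -0.333, 0.0], [0.0, -0.0, -1.0]]
ft_force: [-0.1, 0.9, 2.4]
grip_width: -0.0001
gripper_force: 0.9
```

Emit:
jog_arm(
  hand=[0,0,0,0,0],
  travel=[
    [-0.001,0,-0.009],
    [-0.001,0,-0.009],
    [0,0,-0.006],
    [0,0,-0.004],
    [0,0,0],
  ],
  yaw=[0,0,0,0,0],
)

```text
time_s: 3.9
position: [0.4488, 0.1637, 0.0972]
tool_rot: [[0.334, 0.943, 0.002], [0.943, -0.334, 0.001], [0.001, 0.001, -1.0]]
ft_force: [1.0, 3.3, 6.7]
grip_width: -0.0002
gripper_force: 3.1
```

```bash
python3 - <<'E'
from h import *
import cv2
cv2.imwrite("pics/w2.png",env.get_image("wrist")[60:460,200:640,::-1])
E
```

```text
(no output)
```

View pics/w2.png

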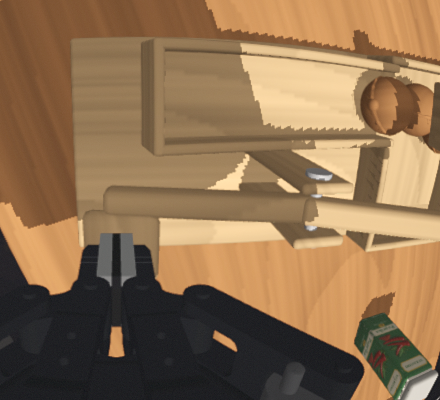

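The fingertips sit on the pad (crop 97–137, 235), the lever is down and the walnuts are rolling. I'll press slightly further and hold.

Emit:
jog_arm(
  hand=[0,0,0,0,0],
  travel=[
    [0,0,-0.002],
    [0,0,0],
    [0,0,0],
    [0,0,0],
    [0,0,0],
  ],
  yaw=[0,0,0,0,0],
)

```text
time_s: 4.58
position: [0.449, 0.1636, 0.0955]
tool_rot: [[0.334, 0.943, 0.002], [0.943, -0.334, 0.001], [0.001, 0.002, -1.0]]
ft_force: [-0.2, 2.8, 6.0]
grip_width: 0.0
gripper_force: 3.2
```

Emit:
jog_arm(
  hand=[0,0,0,0,0],
  travel=[
    [0,0,0],
    [0,0,0],
    [0,0,0],
    [0,0,0],
    [0,0,0],
  ],
  yaw=[0,0,0,0,0],
)

```text
time_s: 5.2
position: [0.449, 0.1636, 0.0955]
tool_rot: [[0.334, 0.943, 0.002], [0.943, -0.334, 0.001], [0.001, 0.002, -1.0]]
ft_force: [0.6, 2.5, 6.5]
grip_width: -0.0002
gripper_force: 3.2
```

Emit:
jog_arm(
  hand=[0,0,0,0,0],
  travel=[
    [0,0,0],
    [0,0,0],
    [0,0,0],
    [0,0,0],
    [0,0,0],
  ],
  yaw=[0,0,0,0,0],
)

```text
time_s: 5.82
position: [0.4489, 0.1636, 0.0955]
tool_rot: [[0.334, 0.943, 0.002], [0.943, -0.334, 0.001], [0.001, 0.002, -1.0]]
ft_force: [0.5, 2.1, 7.1]
grip_width: -0.0002
gripper_force: 3.2
```

```bash
python3 - <<'E'
from h import *
import cv2
a=cv2.resize(env.get_image("side")[232:352,230:370,::-1],None,fx=3.5,fy=3.5)
b=cv2.resize(env.get_image("top")[185:290,250:330,::-1],None,fx=3.8,fy=4)
cv2.imwrite("pics/s2.png",np.hstack([a,b[:420,:]]))
E
```

```text
(no output)
```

View pics/s2.png

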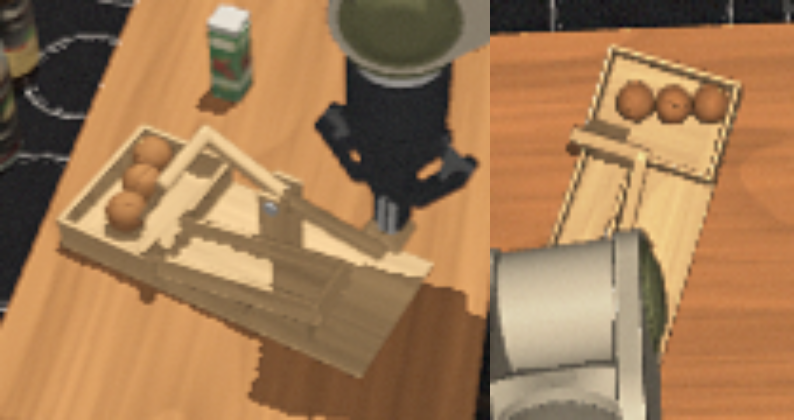

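All three walnuts lie in the tray (top crop 635, 674 and 711 at row 102), clear of the gate. Now I'll release smoothly.

Emit:
jog_arm(
  hand=[0,0,0,0,0],
  travel=[
    [0,0,0.006],
    [0,0,0.008],
    [0,0,0.01],
    [0,0,0.01],
    [0,0,0.01],
  ],
  yaw=[0,0,0,0,0],
)

```text
time_s: 6.55
position: [0.4479, 0.1632, 0.1397]
tool_rot: [[0.334, 0.943, -0.001], [0.943, -0.334, -0.0], [-0.001, -0.001, -1.0]]
ft_force: [0.7, 0.7, 0.8]
grip_width: -0.0003
gripper_force: 0.0
```

Emit:
jog_arm(
  hand=[0,0,0,0,0],
  travel=[
    [0,0,0.015],
    [0,0,0.025],
    [0,0,0.03],
    [0,0,0.03],
    [0,0,0],
  ],
  yaw=[0,0,0,0,0],
)

```text
time_s: 7.18
position: [0.4481, 0.1635, 0.2409]
tool_rot: [[0.333, 0.943, 0.002], [0.943, -0.333, 0.0], [0.001, 0.002, -1.0]]
ft_force: [-0.7, -0.5, -0.8]
grip_width: -0.0
gripper_force: 0.0
```

Emit:
jog_arm(
  hand=[0,0,0,0,0],
  travel=[
    [0,0,0.01],
    [0,0,0],
    [0,0,0],
    [0,0,0],
    [0,0,0],
  ],
  yaw=[0,0,0,0,0],
)

```text
time_s: 7.8
position: [0.4481, 0.1634, 0.2491]
tool_rot: [[0.333, 0.943, -0.001], [0.943, -0.333, -0.0], [-0.0, -0.001, -1.0]]
ft_force: [-0.6, -0.6, -0.7]
grip_width: 0.0
gripper_force: 0.0
```

```bash
python3 - <<'E'
from h import *
import cv2
cv2.imwrite("pics/s3.png",cv2.resize(env.get_image("side")[150:360,210:410,::-1],None,fx=2.8,fy=2.8))
E
```

```text
(no output)
```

View pics/s3.png

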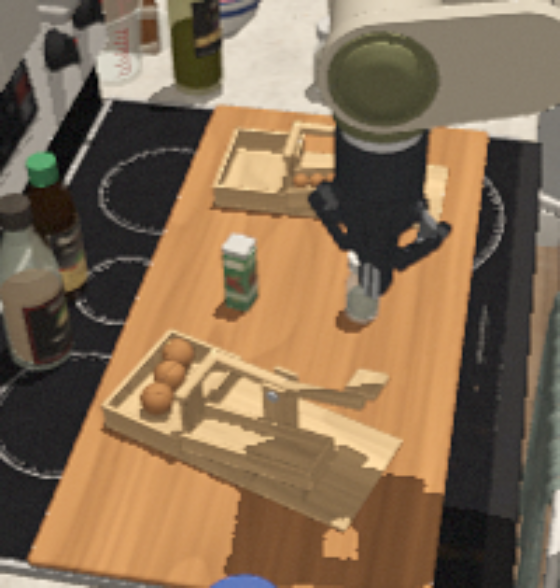

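The gate is shut with the pad back up (370,383). The three walnuts are in the tray (about 165,375), and the tin, the small jar and the hazelnuts are where they were. I'll hand the job in.

```bash
python3 -c "
from rig import env
print(env.close_job())"
```

```text
the job is handed in; nothing more can be done
None
```

I pressed the walnut lever until all three walnuts had rolled into the tray, then let it go so the gate shut. The hazelnut dispenser was not touched, and the job was handed in after about 8 s on the robot's clock.

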